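# Hold the magnifier over the blue glaze test tile

### The arm

A 6-joint arm with a two-finger parallel gripper is mounted at the origin on the work surface. World frame = base frame: x ahead of the robot, y to its left, z up, the work surface at z = 0. Lengths are in m, angles in rad, forces in N, time in s.
With the tool pointing down it reaches from about 0.375 to 0.9 m from the base axis. Payload 3.1 kg.
Tool frame: the origin (TCP) lies at the very end of the fingers, on their centre line; the grasp point (between the pads) lies 19 mm behind it; z points along the fingers, y is the line along which they close (so a half turn about z gives the same grasp; the last joint's range is limited). The gripper opens to 85 mm and grips with 20 to 120 N. Pads are 22 mm wide; open, the fingers measure 114 mm over their backs; the gripper's body (76 mm by 85 mm) begins 54 mm behind the grasp point. The pads swing forward as they close: fully open they stand 13 mm farther back than shut.
Start: joints at [1.075, 0.527, 1.433, -0, 1.181, -0.178], TCP at [0.195, 0.594, 0.231] pointing down, gripper open.
Joint ranges: [-3.08, 3.08], [-0.75, 2.2], [0.22, 2.44], [-1.43, 4.57], [0, 2.65], [-2.85, 2.85]. Speed limits (rad/s): [2.79, 2.79, 3.14, 3.14, 3.14, 3.14].

### API

Orientations are given as a unit quaternion [x, y, z, w].
In Python, from station import manip, vision gives the robot as it stands.
- The arm moves only by the tool drive_tool, never from a script. Its argument "deltas" is a list that holds one entry, the list of rows, each a list of 4 numbers: the shift along the tool's x, y, z in mm, then the turn about the tool's z in rad. A call has 1 to 5 rows; each row is the pose to reach, as a shift and turn from the pose commanded when the call began, along the tool's axes at that moment; what a row does not reach only later rows make up. A row lasts 1/12 s, in which the tool goes at most 41.7 mm and 7.16 degrees, less where a joint would pass 70% of its speed; a pose out of reach is approached as far as the arm can. A call with a gripper value outside its range is refused whole. "jaw" is the finger opening in mm, from 0 to 85.4, set as the call begins (left out, the last holds). The fingers move at their own pace and stop on an object; "force" is the grip in N (left out, the last holds). Time passes only in rows, so rows that repeat a pose let the fingers close. It gives the time, the measured TCP pose, the force, the opening and the grip force at its end, in the units of the state.
- manip.sense(): the state, without advancing time (a new reading comes with each control period).
- vision.snapshot(name): name is "scene" or "side" or "wrist"; returns the picture (384x512x3 uint8, red, green, blue); there is no depth.
- vision.camera_model(name): a dict with "camera_matrix" (3x3 intrinsics, pixels), "rvec" (rotation vector, rad) and "tvec" (3), from world to camera coordinates, as OpenCV has them. Camera axes: x right, y down, z forward; pixel columns grow to the right and rows downward; lengths in m; the calibration is good to about 2 mm. A picture is of the moment at which its call begins: read the wrist's pose just before it. camera_model takes no time and is no camera call; for the wrist camera it gives the pose at the moment of the call.
- manip.sign_off(): hands the job in; it is judged then, once.
The state is a dict: "t": time; "q": joint angles; "qd": joint speeds; "tau": joint torques, N m; "tcp_pos": TCP position; "tool_rot": TCP orientation; "force": force on the tool from outside, world axes, zero at the start; "ft_torque": the same for the moment, N m; "finger_gap": opening from 0.0 (shut) to 1.0 (fully open); "gripper_force": force on a finger pad.
Only numpy, scipy, OpenCV 4.12 (cv2) and the standard library are available. Lean on these libraries where they do the work, as an engineer would, in place of code of your own. Each camera call takes 0.05 s, during which the arm holds its last target. There are 200 camera calls.

### The job

Draw the magnifier by its handle up out of its slot in the dark wooden tool block, turn it so that the lens lies flat, and hold it centred about 10 cm above the blue glaze test tile for a close look. Finish while still holding it there steadily by its handle, touching nothing else with it. Leave the tiles, the ribbon tool and the brush pot where they are.

Things in the scene. Friction and masses are not known exactly. Their poses are not given: they have to be found in the camera images.
- magnifier: loose hand magnifier, about 100 g, 193 mm long, upright in its slot, rim down: round lens in a dark rim (68 mm across, 9 mm thick), brass ferrule, flat-sided red handle (13 mm along x, 15 mm along y) from z = 86 to 190 mm. Origin at the rim's lowest point; z runs from lens to handle end, x is the lens axis (through the glass), y across the rim. Either face may look up at the end.
- lens_centre (a point): centre of the magnifier's lens, 34 mm from its origin along z; axes as the magnifier's
- handle_mid (a point): middle of the magnifier's red handle, 138 mm from its origin along z; at the start 150 mm above the table; axes as the magnifier's
- tool_block: fixed dark wooden block, 80 mm (x) by 200 mm (y) by 60 mm high, origin under its centre. In its top, at y = -45 mm, the magnifier's slot: 12 mm (x) by 71 mm (y), 48 mm deep, so the rim must rise 48 mm to be clear. At y = 45 mm a 13 mm hole with the ribbon tool, at y = 75 mm two empty holes.
- slot_mouth (a point): centre of the magnifier slot's mouth, on the top of the tool block; axes as the block's
- ribbon_tool: loose ribbon tool (light wooden stick of 11 mm with a steel wire loop), 160 mm long, standing in the tool block 90 mm from the magnifier, its top 171 mm above the table; leave it there
- ware_board: fixed plywood board, 130 mm (x) by 320 mm (y) by 12 mm, origin under its centre; carries the three tiles in a row
- tile_blue: the blue tile, the one to look at: loose white ceramic tile 70 by 70 by 7 mm with a blue glazed face, lying on the ware board with its top about 20 mm above the table. Origin at the centre of its underside, z up
- tile_green: loose tile of the same size with a green face, on the same board; leave it
- tile_amber: loose tile of the same size with an amber face, on the same board; leave it
- brush_pot: loose terracotta pot 90 mm across and 105 mm high, packed with brushes up to about 260 mm high; origin under its centre; leave it
Not all that is in view belongs to the job. What is meant by the tool_block is not turquoise, and is the smaller of those in its own colour.

How it is judged:
On the way:
1. the magnifier has been drawn up, handle up, until its rim is clear above the slot (z of magnifier in the frame of tool_block above 0.061 m and horizontal distance between lens_centre and slot_mouth below 0.05 m and contact force between the fingers and magnifier above 1 N), for 0.1 s.
At the end, for the whole second after the job is handed in: Magnifier gripped by its handle, still, touching nothing else; lens level within 15 degrees, 70 to 130 mm above the blue tile's face, within 20 mm of its centre seen from above; tiles within 10 mm, ribbon tool and pot within 20 mm of their starts ((angle between magnifier's own x axis and vertical below 0.26 rad or angle between magnifier's own x axis and vertical above 2.88 rad) and horizontal distance between lens_centre and tile_blue below 0.02 m and z of lens_centre in the frame of tile_blue between 0.077 and 0.137 m and contact force between the fingers and magnifier above 1 N and z of the grasp point in the frame of magnifier between 0.08 and 0.2 m and contact force between magnifier and tool_block below 0.05 N and contact force between magnifier and ware_board below 0.05 N and contact force between magnifier and brush_pot below 0.05 N and contact force between magnifier and ribbon_tool below 0.05 N and linear speed of magnifier below 0.02 m/s and angular speed of magnifier below 0.15 rad/s and distance of each of tile_blue, tile_green, tile_amber from where it was at the start of the episode below 0.01 m and distance of each of ribbon_tool, brush_pot from where it was at the start of the episode below 0.02 m); the arm keeps its last pose, push and grip.
It fails at once if a tile is shifted by more than 10 mm (distance of any of tile_blue, tile_green, tile_amber from where it was at the start of the episode above 0.01 m).
It fails at once if the ribbon tool or the brush pot is shifted by more than 20 mm (distance of any of ribbon_tool, brush_pot from where it was at the start of the episode above 0.02 m).
It also fails if it takes over 38 s, if anything falls off the work surface, if the arm or the gripper's body presses on something with over 40 N, if the wrist force passes 120 N, or if a joint passes its speed limit or range.

## Working session

There is one attempt and no reset: what is moved stays moved. The work goes in short steps, Python scripts to look and compute and a tool call to move; the robot and the scene stay as the last step left them, time stands still between calls to the robot, and variables do not carry over. Pictures are saved under pics/ and viewed, at most 10 in all, crops included, and the job is handed in when it is done.

Besides the shell and the picture viewer there is one more tool, called after "Call:" as name([rows], argument=value, ...), one row to a line, values as JSON. drive_tool: Moves the arm, as the interface text tells. Its arguments: {"type":"object","properties":{"deltas":{"type":"array"},"jaw":{"type":"number"},"force":{"type":"number"}},"required":["deltas"]}

```bash
mkdir -p pics; ls
python3 - <<'E'
from station import manip, vision
import cv2
print(manip.sense())
for n in ["scene","side"]:
    im=vision.snapshot(n); cv2.imwrite(f"pics/{n}0.png",cv2.resize(im[:,:,::-1],(800,600),interpolation=cv2.INTER_CUBIC))
    cv2.imwrite(f"pics/raw_{n}0.png",im[:,:,::-1])
E
```

```text
pics
{'t': 0.0, 'q': array([ 1.07447205e+00,  5.28479563e-01,  1.43394436e+00, -2.74197535e-06,
        1.18140564e+00, -1.78493061e-01]), 'qd': array([ 4.17204620e-05,  1.02983856e-03, -1.09322990e-03,  6.67055407e-04,
        6.41292942e-04,  5.98087161e-04]), 'tau': array([-7.84792846e-04, -4.42355061e+01, -1.78017300e+01, -7.29632802e-05,
        8.43952439e-03, -4.27057643e-06]), 'tcp_pos': array([0.19492684, 0.59304502, 0.23031203]), 'tool_rot': array([ 1.58246959e-01,  9.87398931e-01, -1.05580901e-03, -3.69059570e-04]), 'force': array([-0.49842793,  0.38335514,  0.12582217]), 'ft_torque': array([ 0.02436286, -0.04827727,  0.00353747]), 'gripper_force': 0.0, 'finger_gap': 1.0017283022972185}
```

View pics/scene0.png

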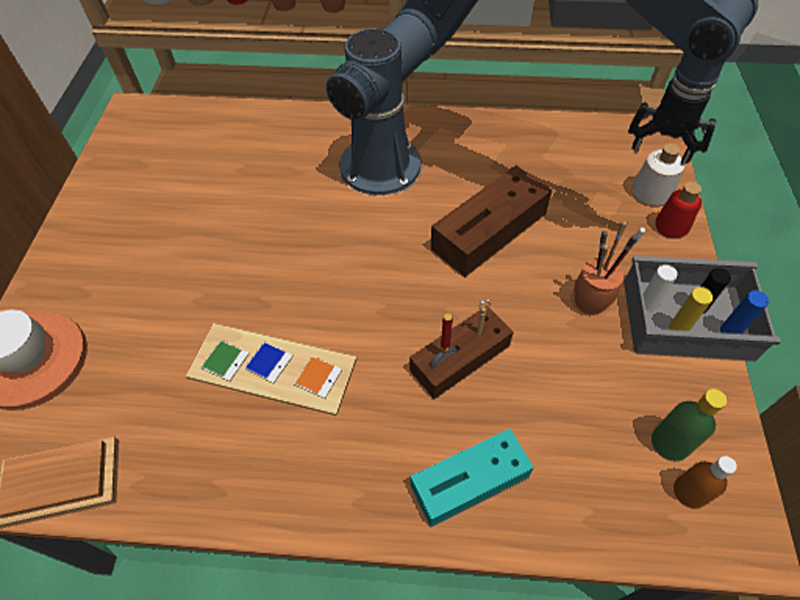

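View pics/side0.png

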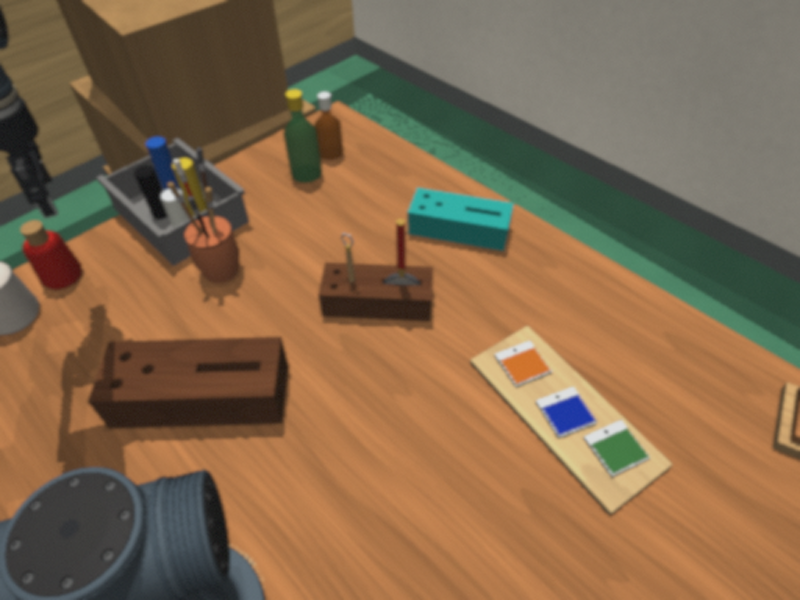

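The overview shows the magnifier at scene (447,333), side (401,245), in the small dark block. The blue tile is at scene (269,362), side (567,411). Next I'll enlarge both.

Run:
```python
import cv2,numpy as np
def crop(n,x,y,w=80,h=60,s=5):
    im=cv2.imread(f"pics/raw_{n}0.png")[y:y+h,x:x+w]
    return cv2.resize(im,None,fx=s,fy=s,interpolation=cv2.INTER_CUBIC)
a=np.hstack([crop("scene",255,190,80,66),crop("side",198,137,80,66)])
b=np.hstack([crop("scene",140,210,60,50,400/60)[:270],crop("side",320,237,60,50,400/60)[:270]])
cv2.imwrite("pics/c.png",np.vstack([a,b[:,:800]])); print(a.shape,b.shape)
```

```text
(330, 800, 3) (270, 800, 3)
```

View pics/c.png

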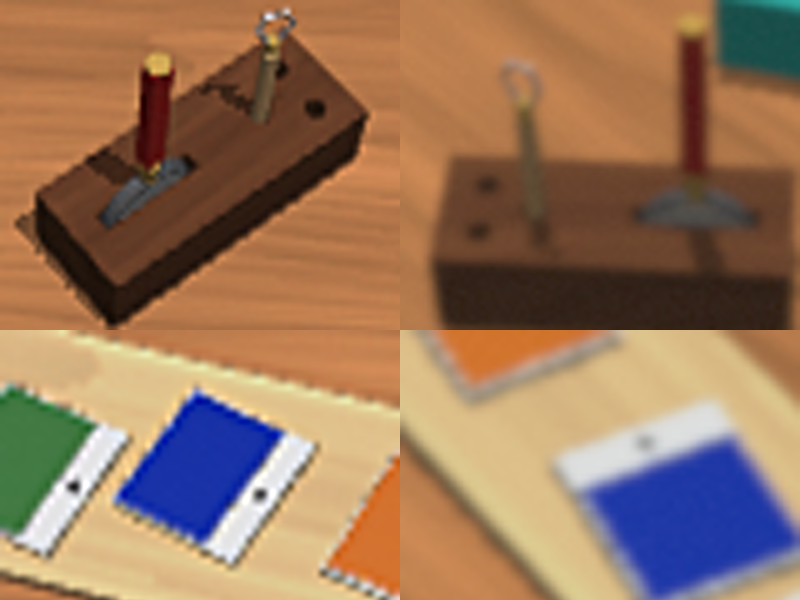

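```bash
cat > h.py <<'E'
import numpy as np,cv2
from station import manip,vision
def tri(ps,pd,n1="scene",n2="side"):
    P=[];U=[]
    for n,p in((n1,ps),(n2,pd)):
        m=vision.camera_model(n);K=np.array(m["camera_matrix"])
        R=cv2.Rodrigues(np.array(m["rvec"],float))[0];t=np.array(m["tvec"],float).reshape(3,1)
        P.append(K@np.hstack([R,t]));U.append(np.array(p,float).T)
    X=cv2.triangulatePoints(P[0],P[1],U[0],U[1]);X=(X[:3]/X[3]).T
    return X
def onplane(n,p,z):
    m=vision.camera_model(n);K=np.array(m["camera_matrix"]);R=cv2.Rodrigues(np.array(m["rvec"],float))[0];t=np.array(m["tvec"],float).ravel()
    c=-R.T@t;d=(R.T@np.linalg.inv(K)@np.c_[np.array(p,float),np.ones(len(p))].T).T
    return c+d*((z-c[2])/d[:,2])[:,None]
E
python3 - <<'E'
from h import *
np.set_printoptions(precision=4,suppress=True)
f=lambda L,o,s:[(o[0]+x/s-.5+.5/s,o[1]+y/s-.5+.5/s) for x,y in L]
S=f([(158,62),(151,172),(285,35),(368,118),(36,197),(112,290)],(255,190),5)
D=f([(292,24),(294,175),(33,262),(52,157),(392,273),(394,170)],(198,137),5)
X=tri(S,D);print(X);print("block c",X[2:].mean(0)); 
e=(X[2]+X[3]-X[4]-X[5]);print("yaw y-axis",np.arctan2(e[1],e[0]),np.linalg.norm(X[2]-X[4]),np.linalg.norm(X[2]-X[3]))
b=onplane("scene",S[2:],.06);print("scene plane",b,b.mean(0))
b=onplane("side",D[2:],.06);print("side plane",b,b.mean(0))
k=400/60
T=f([(318,116),(232,235),(260,165)],(140,210),k);U=f([(155,135),(318,72),(245,113)],(320,237),k)
print("tile",tri(T,U))
b=onplane("scene",f([(197,58),(318,116),(232,235),(115,173)],(140,210),k),.02);print(b,b.mean(0))
E
```

```text
[[0.5787 0.1866 0.2056]
 [0.5821 0.1893 0.0904]
 [0.4568 0.2705 0.0555]
 [0.5156 0.3228 0.057 ]
 [0.5878 0.1205 0.0599]
 [0.6454 0.1713 0.0597]]
block c [0.5514 0.2213 0.058 ]
yaw y-axis 2.283802404870811 0.19919721053748632 0.07865921404172957
scene plane [[0.4594 0.2706 0.06  ]
 [0.5176 0.3221 0.06  ]
 [0.5881 0.1202 0.06  ]
 [0.6466 0.1695 0.06  ]] [0.5529 0.2206 0.06  ]
side plane [[0.4549 0.2664 0.06  ]
 [0.5139 0.3205 0.06  ]
 [0.5876 0.1207 0.06  ]
 [0.6446 0.173  0.06  ]] [0.5503 0.2202 0.06  ]
tile [[ 0.5753 -0.1205  0.0165]
 [ 0.6406 -0.1482  0.0177]
 [ 0.6048 -0.1407  0.0206]]
[[ 0.5493 -0.1826  0.02  ]
 [ 0.5765 -0.1182  0.02  ]
 [ 0.6413 -0.1466  0.02  ]
 [ 0.6136 -0.2081  0.02  ]] [ 0.5952 -0.1639  0.02  ]
```

Checks hold: the handle top is at z 0.206 (205 expected), the block measures 199×79 mm and the tile top is at about 18–20 mm. Next I'll locate the obstacles and plan the approach with the tool's y along the block's y.

```bash
cat >> h.py <<'E'
def pose():
    s=manip.sense();from scipy.spatial.transform import Rotation as Ro
    R=Ro.from_quat(s["tool_rot"]).as_matrix();return np.array(s["tcp_pos"]),np.arctan2(R[1,1],R[0,1]),s
def plan(targets,step=40,ang=.12,start=None):
    """targets: (xyz, tool-y yaw); prints calls of up to 5 rows, tool pointing down"""
    p,y=start if start else pose()[:2]
    for tp,ty in targets:
        tp=np.array(tp);n=int(np.ceil(max(np.linalg.norm(tp-p)*1e3/step,abs(ty-y)/ang,1)))
        W=[(p+(tp-p)*i/n,y+(ty-y)*i/n) for i in range(1,n+1)]
        for k in range(0,n,5):
            ex=np.array([-np.sin(y),np.cos(y),0]);ey=np.array([np.cos(y),np.sin(y),0]);rows=[]
            for wp,wy in W[k:k+5]:
                d=(wp-p)*1e3;rows.append([round(float(d@ex)),round(float(d@ey)),round(float(-d[2])),round(float(y-wy),2)])
            print(rows)
            r=rows[-1];p=p+(ex*r[0]+ey*r[1]-np.array([0,0,r[2]]))/1e3;y=y-r[3]
        print("-- at",p.round(4),round(y,3))
E
python3 - <<'E'
from h import *
np.set_printoptions(precision=3,suppress=True)
print(pose()[:2])
k=.64
print("pot rim, big block corners(z~.09)",onplane("scene",[(600*k,280*k)],.105),onplane("scene",[(432*k,236*k),(466*k,265*k),(550*k,190*k)],.08))
plan([((.30,.49,.31),.6),((.5805,.187,.31),-.858),((.5805,.187,.23),-.858)])
E
```

```text
(array([0.195, 0.593, 0.23 ]), np.float64(1.252955166428563))
pot rim, big block corners(z~.09) [[0.407 0.493 0.105]] [[0.295 0.149 0.08 ]
 [0.369 0.224 0.08 ]
 [0.138 0.413 0.08 ]]
[[-22, -11, -13, 0.11], [-44, -22, -27, 0.22], [-66, -33, -40, 0.33], [-88, -43, -53, 0.44], [-110, -54, -66, 0.54]]
[[-25, 2, -14, 0.11]]
-- at [0.3  0.49 0.31] 0.603
[[-31, 5, 0, 0.11], [-63, 9, 0, 0.22], [-94, 14, 0, 0.34], [-126, 18, 0, 0.45], [-157, 23, 0, 0.56]]
[[-24, 20, 0, 0.11], [-49, 41, 0, 0.23], [-73, 61, 0, 0.34], [-97, 82, 0, 0.45], [-121, 102, 0, 0.56]]
[[-10, 31, 0, 0.12], [-19, 61, 0, 0.23], [-29, 91, 0, 0.34]]
-- at [0.58  0.187 0.31 ] -0.857
[[0, 0, 27, 0.0], [0, 0, 54, 0.0], [0, 0, 80, 0.0]]
-- at [0.58  0.187 0.23 ] -0.857
```

Call:
drive_tool([
  [[-22,-11,-13,0.11],[-44,-22,-27,0.22],[-66,-33,-40,0.33],[-88,-43,-53,0.44],[-110,-54,-66,0.54]],
], jaw=85)

```text
t: 0.52
tcp_pos: [0.2833, 0.507, 0.2974]
tool_rot: [0.418, 0.908, -0.001, -0.0]
force: [-0.5, 0.4, -0.1]
finger_gap: 0.993
gripper_force: 0.0
```

Call:
drive_tool([
  [[-25,2,-14,0.11]],
])

```text
t: 0.6
tcp_pos: [0.301, 0.4892, 0.3113]
tool_rot: [0.467, 0.884, -0.001, -0.0]
force: [0.2, 0.1, 0.0]
finger_gap: 0.994
gripper_force: 0.0
```

Call:
drive_tool([
  [[-31,5,0,0.11],[-63,9,0,0.22],[-94,14,0,0.34],[-126,18,0,0.45],[-157,23,0,0.56]],
])

```text
t: 1.02
tcp_pos: [0.4091, 0.3726, 0.311]
tool_rot: [0.694, 0.72, -0.001, -0.0]
force: [-0.6, 0.2, 0.3]
finger_gap: 0.995
gripper_force: 0.0
```

Call:
drive_tool([
  [[-24,20,0,0.11],[-49,41,0,0.23],[-73,61,0,0.34],[-97,82,0,0.45],[-121,102,0,0.56]],
])

```text
t: 1.43
tcp_pos: [0.5165, 0.2563, 0.3109]
tool_rot: [0.866, 0.5, -0.0, -0.0]
force: [-0.3, 1.0, -0.3]
finger_gap: 0.994
gripper_force: 0.0
```

Call:
drive_tool([
  [[-10,31,0,0.12],[-19,61,0,0.23],[-29,91,0,0.34],[-29,91,0,0.34],[-29,91,0,0.34]],
])

```text
t: 1.85
tcp_pos: [0.5813, 0.1859, 0.3104]
tool_rot: [0.937, 0.348, -0.001, -0.0]
force: [0.3, 0.2, -0.2]
finger_gap: 0.997
gripper_force: 0.0
```

Run:
```python
from h import *
print(pose()[:2])
im=vision.snapshot("wrist"); cv2.imwrite("pics/w1.png",cv2.resize(im[:,:,::-1],(800,600)))
m=vision.camera_model("wrist")
for P in [(.5805,.187,.205),(.5805,.187,.10)]:
    print(cv2.projectPoints(np.array([P]),np.array(m["rvec"]),np.array(m["tvec"]),np.array(m["camera_matrix"]),None)[0].ravel()*800/512)
```

```text
(array([0.58126294, 0.18592363, 0.31040763]), np.float64(-0.8594200226237843))
[403.75732892 289.53094519]
[404.01420737 241.86112466]
```

View pics/w1.png

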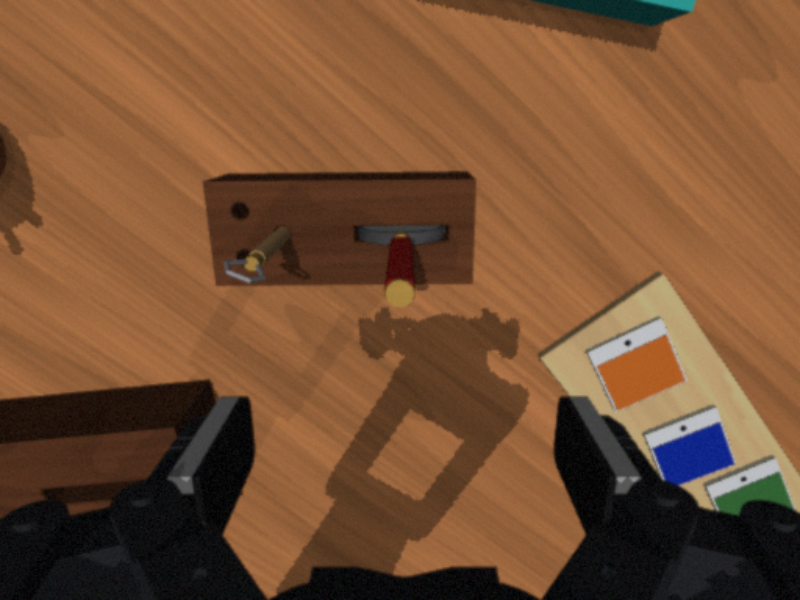

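The wrist view has the handle top at (399,293) against a predicted (404,290), and the block is square to the image. I'll correct about 2 mm and descend.

Call:
drive_tool([
  [[-1,-3,33,0],[-1,-3,66,0],[-1,-3,100,0],[-1,-3,132,0],[-1,-3,164,0]],
])

```text
t: 2.32
tcp_pos: [0.5764, 0.1905, 0.1462]
tool_rot: [0.936, 0.351, -0.0, -0.0]
force: [0.7, -0.8, 0.3]
finger_gap: 0.993
gripper_force: 0.0
```

Call:
drive_tool([
  [[0,0,0,0],[0,0,0,0],[0,0,0,0],[0,0,0,0],[0,0,0,0]],
], jaw=0, force=60)

```text
t: 2.73
tcp_pos: [0.5793, 0.1896, 0.1498]
tool_rot: [0.937, 0.35, 0.002, 0.001]
force: [0.7, -0.6, -0.4]
finger_gap: 0.293
gripper_force: 0.0
```

Call:
drive_tool([
  [[0,0,0,0],[0,0,0,0],[0,0,0,0],[0,0,0,0],[0,0,0,0]],
])

```text
t: 3.15
tcp_pos: [0.5794, 0.1892, 0.1495]
tool_rot: [0.937, 0.349, 0.002, 0.0]
force: [-0.4, -0.3, 6.4]
finger_gap: 0.168
gripper_force: 58.8
```

Gripped at 14–15 mm opening, matching the handle. I'll draw it straight up.

Call:
drive_tool([
  [[0,0,-12,0],[0,0,-26,0],[0,0,-41,0],[0,0,-57,0],[0,0,-72,0]],
])

```text
t: 3.57
tcp_pos: [0.5777, 0.189, 0.2203]
tool_rot: [0.937, 0.349, -0.0, -0.0]
force: [1.1, 0.3, -0.6]
finger_gap: 0.164
gripper_force: 58.8
```

Call:
drive_tool([
  [[0,0,-10,0],[0,0,-16,0],[0,0,-16,0],[0,0,-16,0],[0,0,-16,0]],
])

```text
t: 3.98
tcp_pos: [0.5772, 0.189, 0.2343]
tool_rot: [0.937, 0.349, -0.001, -0.0]
force: [0.0, 0.9, -1.7]
finger_gap: 0.166
gripper_force: 58.8
```

Run:
```python
from h import *
p,y,s=pose();print(p,y,s["force"],s["finger_gap"],s["gripper_force"])
im=np.vstack([vision.snapshot("scene")[100:260,190:350],vision.snapshot("side")[80:240,180:340]]);im=np.hstack([im[:160],im[160:]])
cv2.imwrite("pics/l1.png",cv2.resize(im[:,:,::-1],None,fx=2.5,fy=2.5,interpolation=cv2.INTER_CUBIC))
plan([((.47,-.06,.25),0.0)],step=30,ang=.1)
```

```text
[0.57716966 0.18898352 0.23430874] -0.8570176345501025 [ 0.02860803  0.90305871 -1.65865857] 0.1661003807630862 58.814383149147034
[[-24, 12, -2, -0.09], [-49, 24, -3, -0.17], [-73, 35, -5, -0.26], [-98, 47, -6, -0.34], [-122, 59, -8, -0.43]]
[[-27, 1, -1, -0.08], [-54, 1, -3, -0.17], [-81, 2, -5, -0.26], [-108, 2, -6, -0.34], [-136, 3, -8, -0.43]]
-- at [ 0.47   -0.0605  0.2502] 0.003
```

View pics/l1.png

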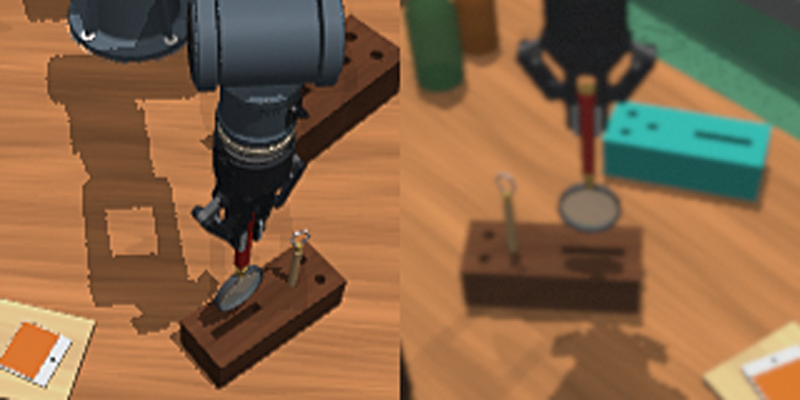

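The magnifier is clear above the slot, handle up. I'll take it to open table, turning the tool to yaw 0 on the way.

Call:
drive_tool([
  [[-24,12,-2,-0.09],[-49,24,-3,-0.17],[-73,35,-5,-0.26],[-98,47,-6,-0.34],[-122,59,-8,-0.43]],
])

```text
t: 4.5
tcp_pos: [0.5231, 0.0637, 0.2425]
tool_rot: [0.84, 0.543, -0.001, -0.001]
force: [-0.1, -0.5, -1.2]
finger_gap: 0.163
gripper_force: 58.8
```

Call:
drive_tool([
  [[-27,1,-1,-0.08],[-54,1,-3,-0.17],[-81,2,-5,-0.26],[-108,2,-6,-0.34],[-136,3,-8,-0.43]],
])

```text
t: 4.92
tcp_pos: [0.4696, -0.0612, 0.2508]
tool_rot: [0.704, 0.71, -0.0, -0.001]
force: [0.5, -0.7, -1.5]
finger_gap: 0.165
gripper_force: 58.8
```

Call:
drive_tool([
  [[0,0,25,0],[0,0,50,0],[0,0,75,0],[0,0,95,0],[0,0,104,0]],
])

```text
t: 5.33
tcp_pos: [0.4689, -0.06, 0.1447]
tool_rot: [0.706, 0.708, -0.001, -0.003]
force: [-0.3, -0.3, -0.8]
finger_gap: 0.17
gripper_force: 58.6
```

Call:
drive_tool([
  [[0,0,0,0],[0,0,0,0]],
], force=30)

```text
t: 5.5
tcp_pos: [0.4708, -0.0604, 0.1471]
tool_rot: [0.706, 0.708, -0.0, -0.0]
force: [-0.4, 0.1, -0.1]
finger_gap: 0.163
gripper_force: 58.7
```

Run:
```python
from h import *
p,y,s=pose();print(p,y,s["force"],s["finger_gap"],s["gripper_force"])
im=np.hstack([vision.snapshot("scene")[120:280,130:290],vision.snapshot("side")[180:340,220:380]])
cv2.imwrite("pics/l2.png",cv2.resize(im[:,:,::-1],None,fx=2.5,fy=2.5,interpolation=cv2.INTER_CUBIC))
for d in range(0,84,8): 
  t=np.radians(d);print(d,1e3*.1565*np.sin(t),1e3*(.1565*np.cos(t)+.0045*np.sin(t)-.019))
```

```text
[ 0.47078981 -0.06039793  0.14714799] 0.0031377353243089426 [-0.36507106  0.08797021 -0.05604043] 0.1631799035775354 58.654001355171204
0 0.0 137.5
8 21.780590300250243 136.60323171237607
16 43.13724618536037 132.67782351552344
24 63.654284641362736 125.80017901490817
32 82.93236485249656 116.10416373753009
40 100.59626091594339 103.77849959170948
48 116.3021651872122 89.06309160980959
56 129.74438010486404 72.24435846966956
64 140.66126824581963 53.649657680836874
72 148.84034480019153 33.64091394300746
80 154.12241334641055 12.60757469342955
```

View pics/l2.png

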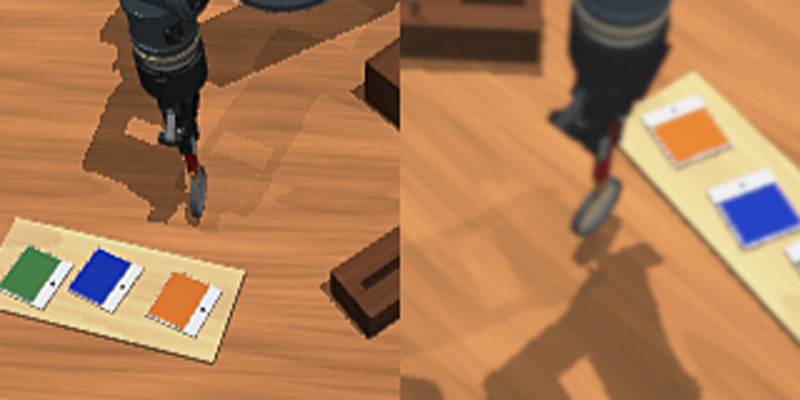

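The lens hangs leaning slightly with its rim toward +y (about 8–10°). I'll use that lean: shift to a start at y≈+0.09, then lay it down by moving toward −y, pivoting it in a light grip.

Call:
drive_tool([
  [[28,0,0,0],[58,0,0,0],[90,0,0,0],[122,0,0,0],[150,0,0,0]],
])

```text
t: 6.02
tcp_pos: [0.471, 0.0913, 0.1488]
tool_rot: [0.706, 0.708, 0.001, 0.001]
force: [1.1, -1.1, -1.2]
finger_gap: 0.166
gripper_force: 58.8
```

Call:
drive_tool([
  [[0,0,4,0],[0,0,8,0],[0,0,12,0],[0,0,12,0],[0,0,12,0]],
], jaw=0, force=20)

```text
t: 6.43
tcp_pos: [0.472, 0.0888, 0.1373]
tool_rot: [0.707, 0.707, 0.002, 0.001]
force: [-1.2, 1.5, 13.9]
finger_gap: 0.167
gripper_force: 60.6
```

Call:
drive_tool([
  [[-10,0,1,0],[-21,0,4,0],[-31,0,7,0],[-42,0,10,0],[-42,0,10,0]],
])

```text
t: 6.85
tcp_pos: [0.4722, 0.0439, 0.1282]
tool_rot: [0.707, 0.707, 0.001, 0.002]
force: [-3.2, -4.3, 24.5]
finger_gap: 0.164
gripper_force: 62.7
```

Run:
```python
from h import *
p,y,s=pose();print(p,y,s["force"],s["finger_gap"],s["gripper_force"])
im=np.hstack([vision.snapshot("scene")[100:260,150:310],vision.snapshot("side")[180:340,180:340]])
cv2.imwrite("pics/l3.png",cv2.resize(im[:,:,::-1],None,fx=2.5,fy=2.5,interpolation=cv2.INTER_CUBIC))
```

```text
[0.47222513 0.0438608  0.12822435] 0.00047755138369117307 [-3.21433644 -4.2787956  24.46248172] 0.16351925449046262 62.68821358680725
```

View pics/l3.png

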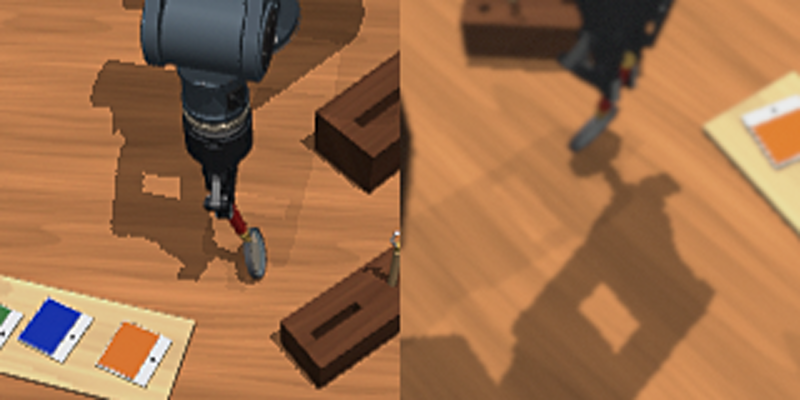

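It pivots as intended (about 28° lean now). I'll continue along the arc.

Call:
drive_tool([
  [[-10,0,5,0],[-19,0,10,0],[-28,0,16,0],[-37,0,22,0],[-45,0,29,0]],
])

```text
t: 7.37
tcp_pos: [0.4733, -0.0029, 0.0997]
tool_rot: [0.705, 0.709, -0.0, 0.005]
force: [-4.4, -11.7, 23.8]
finger_gap: 0.166
gripper_force: 59.3
```

Call:
drive_tool([
  [[-7,0,8,0],[-14,0,16,0],[-21,0,25,0],[-27,0,34,0],[-32,0,43,0]],
])

```text
t: 7.78
tcp_pos: [0.4732, -0.0332, 0.0544]
tool_rot: [0.707, 0.707, 0.001, 0.003]
force: [0.5, -4.1, 5.5]
finger_gap: 0.166
gripper_force: 49.9
```

Run:
```python
from h import *
p,y,s=pose();print(p,y,s["force"],s["finger_gap"],s["gripper_force"])
im=np.hstack([vision.snapshot("scene")[100:260,150:310],vision.snapshot("side")[180:340,180:340]])
cv2.imwrite("pics/l4.png",cv2.resize(im[:,:,::-1],None,fx=2.5,fy=2.5,interpolation=cv2.INTER_CUBIC))
```

```text
[ 0.4732213  -0.03324482  0.05439577] 1.4523888733841467e-05 [ 0.52848271 -4.09477859  5.48547773] 0.1656632097022452 49.867976903915405
```

View pics/l4.png

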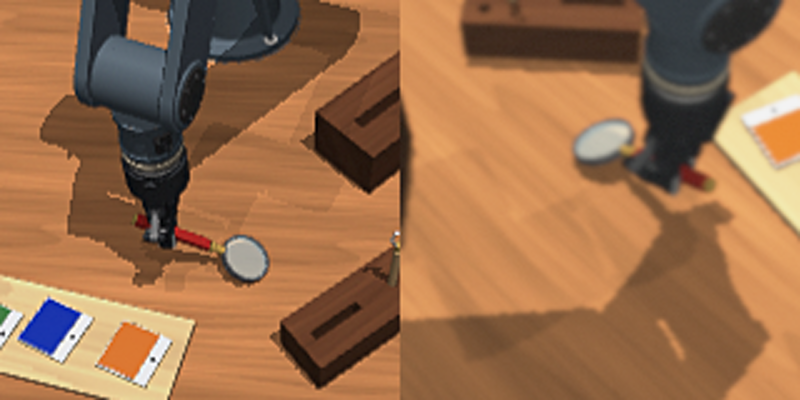

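It now leans about 60° or more. I'll finish the arc with the fingertips a few mm over the table.

Call:
drive_tool([
  [[-5,0,10,0],[-9,0,20,0],[-12,0,30,0],[-15,0,40,0],[-16,0,47,0]],
])

```text
t: 8.3
tcp_pos: [0.4711, -0.0464, 0.0054]
tool_rot: [0.707, 0.707, 0.0, 0.0]
force: [1.0, -2.1, 3.4]
finger_gap: 0.166
gripper_force: 47.4
```

Call:
drive_tool([
  [[0,0,0,0],[0,0,0,0],[0,0,0,0]],
], jaw=0, force=110)

```text
t: 8.55
tcp_pos: [0.4702, -0.045, 0.0062]
tool_rot: [0.706, 0.708, -0.0, -0.001]
force: [1.0, -0.7, 2.6]
finger_gap: 0.156
gripper_force: 107.2
```

Call:
drive_tool([
  [[0,0,-20,0],[0,0,-45,0],[0,0,-70,0],[0,0,-100,0],[0,0,-125,0]],
])

```text
t: 8.97
tcp_pos: [0.4692, -0.0444, 0.1326]
tool_rot: [0.705, 0.709, -0.001, -0.001]
force: [0.4, -0.8, -1.6]
finger_gap: 0.154
gripper_force: 107.5
```

Run:
```python
from h import *
p,y,s=pose();print(p,y,s["force"],s["finger_gap"],s["gripper_force"])
a,b=vision.snapshot("scene"),vision.snapshot("side")
cv2.imwrite("pics/raw_sceneL.png",a[:,:,::-1]);cv2.imwrite("pics/raw_sideL.png",b[:,:,::-1])
im=np.hstack([a[110:210,180:280],b[150:250,220:320]])
cv2.imwrite("pics/l5.png",cv2.resize(im[:,:,::-1],None,fx=4,fy=4,interpolation=cv2.INTER_CUBIC))
```

```text
[ 0.46924033 -0.04439867  0.13260181] 0.004965146471315449 [ 0.40020943 -0.75663079 -1.59940586] 0.1539550461378206 107.49529838562012
```

View pics/l5.png

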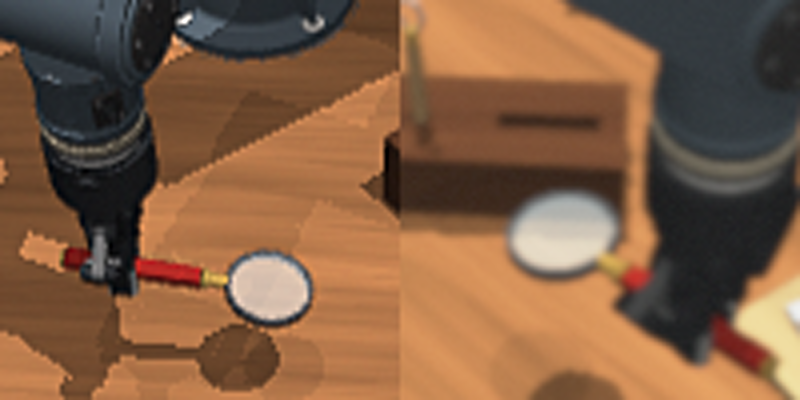

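Held nearly flat: lens at crop (269,288) in scene and (165,234) in side; handle end at (65,257) and (370,365).

Run:
```python
from h import *
np.set_printoptions(precision=4,suppress=True)
f=lambda L,o,s:[(o[0]+x/s-.375,o[1]+y/s-.375) for x,y in L]
X=tri(f([(269,288),(65,257),(213,278)],(180,110),4),f([(165,234),(370,365),(210,265)],(220,150),4));print(X)
p,y,s=pose();d=X[0]-p;print("lens-tcp",d,"tilt deg",np.degrees(np.arcsin((X[0]-X[1])[2]/np.linalg.norm(X[0]-X[1]))))
t=np.array([.595,-.164,.12]);goal=t-d;print(goal)
plan([(p+[0,0,.08],y),((goal[0],goal[1],goal[2]+.05),y),(goal,y)],step=28)
```

```text
[[ 0.4728  0.0654  0.1401]
 [ 0.4729 -0.088   0.1651]
 [ 0.4711  0.0248  0.1482]]
lens-tcp [0.0008 0.1107 0.0055] tilt deg -9.249124893660836
[ 0.5942 -0.2747  0.1145]
[[0, 0, -27, 0.0], [0, 0, -53, 0.0], [0, 0, -80, 0.0]]
-- at [ 0.472  -0.0452  0.2146] 0.005
[[-23, 12, 5, 0.0], [-46, 24, 10, 0.0], [-69, 36, 15, 0.0], [-92, 48, 20, 0.0], [-115, 61, 25, 0.0]]
[[-23, 12, 5, 0.0], [-46, 24, 10, 0.0], [-69, 36, 15, 0.0], [-92, 48, 20, 0.0], [-115, 60, 25, 0.0]]
-- at [ 0.5941 -0.2746  0.1646] 0.005
[[0, 0, 25, 0.0], [0, 0, 50, 0.0]]
-- at [ 0.5941 -0.2746  0.1146] 0.005
```

Tilt is 7–9° from level (limit 15°), which is acceptable. I'll carry it over the blue tile.

Call:
drive_tool([
  [[0,0,-20,0],[0,0,-40,0],[0,0,-60,0],[0,0,-75,0],[0,0,-80,0]],
])

```text
t: 9.48
tcp_pos: [0.4705, -0.045, 0.2122]
tool_rot: [0.706, 0.709, 0.0, 0.0]
force: [0.7, -0.7, -0.7]
finger_gap: 0.155
gripper_force: 107.5
```

Call:
drive_tool([
  [[-18,9,4,0],[-40,20,9,0],[-64,33,14,0],[-88,46,19,0],[-115,61,25,0]],
])

```text
t: 9.9
tcp_pos: [0.5308, -0.1598, 0.1842]
tool_rot: [0.706, 0.709, -0.001, -0.002]
force: [-0.6, 0.3, -1.5]
finger_gap: 0.155
gripper_force: 107.5
```

Call:
drive_tool([
  [[-25,13,5,0],[-49,26,11,0],[-72,38,16,0],[-95,50,20,0],[-115,60,25,0]],
])

```text
t: 10.32
tcp_pos: [0.5919, -0.2757, 0.1586]
tool_rot: [0.706, 0.708, -0.0, -0.002]
force: [0.1, 0.4, -1.1]
finger_gap: 0.156
gripper_force: 107.5
```

Call:
drive_tool([
  [[0,0,12,0],[0,0,25,0],[0,0,38,0],[0,0,46,0],[0,0,50,0]],
])

```text
t: 10.73
tcp_pos: [0.5904, -0.2732, 0.1081]
tool_rot: [0.706, 0.708, -0.001, -0.003]
force: [-0.8, 0.6, -0.0]
finger_gap: 0.152
gripper_force: 107.5
```

Call:
drive_tool([
  [[0,0,0,0],[0,0,0,0],[0,0,0,0],[0,0,0,0],[0,0,0,0]],
])

```text
t: 11.15
tcp_pos: [0.5928, -0.2752, 0.1122]
tool_rot: [0.706, 0.708, 0.0, 0.001]
force: [-0.1, 0.4, -1.0]
finger_gap: 0.154
gripper_force: 107.5
```

Run:
```python
from h import *
p,y,s=pose();print(p,y,s["force"],s["finger_gap"],s["gripper_force"])
a,b=vision.snapshot("scene"),vision.snapshot("side")
im=np.hstack([a[180:280,110:210],b[200:300,310:410]])
cv2.imwrite("pics/l6.png",cv2.resize(im[:,:,::-1],None,fx=4,fy=4,interpolation=cv2.INTER_CUBIC))
```

```text
[ 0.59278137 -0.27524892  0.11218843] 0.003156641623596076 [-0.14995039  0.38106678 -0.95425637] 0.15405658972068645 107.53838896751404
```

View pics/l6.png

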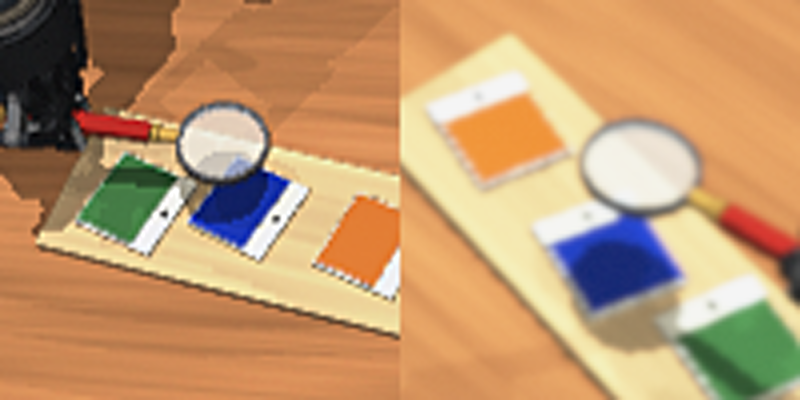

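Run:
```python
from h import *
f=lambda L,o,s:[(o[0]+x/s-.375,o[1]+y/s-.375) for x,y in L]
S=f([(223,143),(150,131),(249,208)],(110,180),4);D=f([(242,167),(312,210),(210,254)],(310,200),4)
X=tri(S,D);print(X.round(4)); print(onplane("side",D[2:],.02),onplane("scene",S[2:],.02))
d=X[0]-X[1];print("tilt",np.degrees(np.arctan2(d[2],np.hypot(*d[:2]))),manip.sense()["t"])
```

```text
[[ 0.5933 -0.1652  0.1151]
 [ 0.5916 -0.2138  0.1254]
 [ 0.5949 -0.1655  0.0162]]
[[ 0.59288556 -0.1668308   0.02      ]] [[ 0.59654743 -0.16371935  0.02      ]]
tilt -11.954169782767414 11.25
```

The lens is within about 3 mm of the tile centre horizontally and about 100 mm above its face. The tilt is about 8–9° on the long baselines and 12° on this short one, and nothing else is touched. I'm handing it in.

```bash
python3 -c "
from station import manip
print(manip.sign_off())"
```

```text
the job is handed in; nothing more can be done
None
```

The job is handed in at about 11 s of the 38 s allowed (the result was not reported back): the magnifier is gripped by its handle, with its lens about 10 cm above the blue tile, within about 3 mm of its centre and 8–12° from level (limit 15°).

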